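# Test the stop button and restart

## Robot

A 7-joint arm with a two-finger parallel gripper is mounted at the origin on a cart in front of the work surface, level with it; the furniture and walls round the work are solid. World frame = base frame: x ahead of the robot, y to its left, z up, the work surface at z = 0. Lengths are in m, angles in rad, forces in N, time in s.
With the tool pointing down it reaches from about 0.425 to 0.925 m from the base axis. Payload 6.8 kg.
Tool frame: the origin (TCP) lies between the finger pads; the fingertips stand 14 mm ahead of it and the grasp point (between the pads) lies 5 mm behind it; z points along the fingers, y is the line along which they close (so a half turn about z gives the same grasp; the last joint's range is limited). The gripper opens to 85 mm and grips with 20 to 120 N. Pads are 22 mm wide; open, the fingers measure 114 mm over their backs; the gripper's body (76 mm by 85 mm) begins 54 mm behind the grasp point. The pads swing forward as they close: fully open they stand 13 mm farther back than shut.
Start: joints at [1.236, 0.477, 0.022, 1.555, -0.011, 1.109, -0.083], TCP at [0.152, -0.658, 0.245] pointing down, gripper open.
Joint ranges: [-2.96, 2.96], [-0.34, 2.1], [-1.41, 1.46], [0.24, 2.44], [-1.37, 4.51], [0.17, 1.92], [-2.96, 2.96]. Speed limits (rad/s): [2.39, 2.39, 3.14, 3.14, 3.14, 3.14, 3.14].

## Interface

Orientations are given as a rotation vector (axis times angle).
In Python, from bench import r, eyes, ticket gives the robot as it stands. The module is installed in compiled form; this text tells all that it offers.
- The arm moves only by the tool arm_command, never from a script. Its argument "plan" is text: rows parted by semicolons, each of 4 numbers parted by spaces: the shift along the tool's x, y, z in m, then the turn about the tool's z in degrees. In form: tx ty tz yaw; .... A call has 1 to 20 rows; each row shifts and turns the commanded pose from where the row before left it, along the tool's axes as they then stand; what a row does not reach is not made up. A row lasts 1/8 s, in which the tool goes at most 62.5 mm and 10.7 degrees, less where a joint would pass 70% of its speed; a pose out of reach is approached as far as the arm can. A call is refused whole if a number of a shift passes 0.0625 or a number of a turn 10.7, either way. A call with a gripper value outside its range is refused whole. "hand" is the closure, from -1 (fully open) to 1 (shut), set as the call begins (left out, the last holds). The fingers move at their own pace and stop on an object; "grip_force" is the grip in N (left out, the last holds). Time passes only in rows, so rows that do not move let the fingers close. It gives the time, the measured TCP pose, the force, the opening and the grip force at its end, in the units of the state.
- r.get_obs(): the state, without advancing time (a new reading comes with each control period).
- eyes.grab_frame(name): name is "scene" or "top" or "wrist"; returns (picture, depth): 384x512x3 uint8, red, green, blue; 384x512 float32, m along the optical axis (not along the pixel's ray), 0 where there is no reading.
- eyes.calibration(name): a dict with "fov_y" (degrees; the focal length in pixels is half the picture's height over the tangent of half this angle, whatever the lens; pixels are square), "cx", "cy" (the principal point, pixels), "k1" (the pictures are not rectified: a ray, as slopes to the right and down, at radius r is drawn at 1 + k1 r^2 times it, then the intrinsics apply), "origin" and "attitude" of the camera in the world; the wrist camera has in their place "tool_from_camera" (4x4, takes a point from camera to tool coordinates, whose origin is the TCP and whose axes are the flange's). Camera axes: x right, y up, looking along -z (the intrinsics and any distortion apply to the point x, -y, -z); pixel columns grow to the right and rows downward; lengths in m; the calibration is good to about 2 mm. A picture is of the moment at which its call begins: read the wrist's pose just before it. calibration takes no time and is no camera call.
- ticket.hand_in(): hands the job in; it is judged then, once.
The state is a dict: "clock": time; "joints": joint angles; "qvel": joint speeds; "tau": joint torques, N m; "tcp_pos": TCP position; "orientation": TCP orientation; "contact_force": force on the tool from outside, world axes, zero at the start; "moment": the same for the moment, N m; "grip_width": finger opening in m; "gripper_force": force on a finger pad.
Only numpy, scipy, OpenCV 4.12 (cv2) and the standard library are available. Lean on these libraries where they do the work, as an engineer would, in place of code of your own. Each camera call takes 0.05 s, during which the arm holds its last target. There are 200 camera calls.

## Task

Test the conveyor's stop button with the fingertips: push the winged mushroom button fully in and let go so that it stays latched in by itself, then push one of its wings round clockwise (seen from above) until it releases, and leave it popped out and turned back. Then press the round start button on the other box right down and let it come back up; do not press start while the stop is in. Do not grip anything or push hard, and leave the shaker, the nozzle and the jar lid where they stand.

Things in the scene. Friction and masses are not known exactly. Their poses are not given: they have to be found in the camera images.
- stop_station: Grey box fixed to the table, 96 x 96 mm, 62 mm high, with the black winged mushroom stop button on its top. Origin: centre of the underside; x points out of the back, where the cable gland is (gland 18 mm long, at 22 mm height), y to its left, z up. A steel collar, 28 mm radius, 5 mm high, surrounds the button's stem. Boxes may swap places between runs.
- stop_hub (a point): Top centre of the mushroom head, on its turning axis; 98 mm above the table when out. The head is a dome of 24 mm radius, 20 mm high, with two straight wings left and right, out to 46 mm from the axis, each 14 mm wide and 14 mm high. With the head untwisted the wings lie along the box's y. The point moves with the head.
- wing_left (a point): Middle height of the end of the wing that points to the box's +y; turns and sinks with the head. Turning clockwise from above carries it towards the box's +x. The wings' top is 4 mm below the dome's top, their underside 18 mm above the box top when the head is out (10.5 mm when latched).
- wing_right (a point): Middle height of the end of the other wing (box's -y). Turning clockwise carries it towards the box's -x.
- stop_plunger (a joint): How far the stop head is pushed in (m): 0 out, 0.010 at the bottom stop. Pushing takes 5 N at first, up to about 10 N on the way and 9 N at the bottom, which is a hard stop; past 0.0078 it latches, and let go it stays in at about 0.007.
- stop_head (a joint): Twist of the stop head, clockwise from above (rad): 0 at rest, stop at 0.9. A spring turns it back to 0 when let go (0.02 to 0.08 N m). While latched, turning it to about 0.5 frees the latch and the head springs out to 0.
- start_station: Grey box fixed to the table, 76 x 76 mm, 62 mm high, with the start button on its top. Origin: centre of the underside; x points out of the back, y to its left, z up.
- start_button_top (a point): Top centre of the round black start button, 16 mm radius; 84 mm above the table when up, 10 mm above the steel ring (24 mm radius, 12 mm high) that surrounds it.
- start_button (a joint): How far the start button is pressed (m): 0 up, 0.006 at the bottom, which takes 6 N; it springs back. It counts as pressed past 0.004.
- shaker: Bystander: shaker with a dark lid, 58 mm across, 101 mm high, loose; origin at the centre of its underside.
- nozzle_1: Bystander: conical piping nozzle, 33 mm across, 44 mm high, loose; origin at the centre of its underside.
- jar_lid_1: Bystander: flat round jar lid, 54 mm across, 12 mm high, loose; origin at the centre of its underside.

How it is judged:
On the way, in this order (a step that is already met when the one before it is completed fails the run):
1. the stop is pushed in and stays latched with no finger on it (value of joint stop_plunger above 0.0055 m and contact force between the fingers and stop_station below 0.3 N), for 0.2 s.
2. the stop is twisted free and has popped out (value of joint stop_plunger below 0.002 m), for 0.2 s.
3. the start button is pressed down with the stop out (value of joint start_button above 0.004 m and value of joint stop_plunger below 0.002 m), for 0.05 s.
At the end, for the whole second after the job is handed in: The stop head is out (pushed in less than 1.5 mm) and turned back (less than 0.12 rad), the start button is up (less than 1.5 mm), and the shaker, nozzle and jar lid are within 20 mm of where they stood (value of joint each of stop_plunger, start_button below 0.0015 m and value of joint stop_head below 0.12 rad and distance of each of shaker, nozzle_1, jar_lid_1 from where it was at the start of the episode below 0.02 m); the robot touches nothing.
It fails at once if start is pressed while the stop is in (value of joint each of start_button, stop_plunger above 0.003 m).
It fails at once if a bystander is lifted, carried or pushed away by over 30 mm (distance of any of shaker, nozzle_1, jar_lid_1 from where it was at the start of the episode above 0.03 m).
It fails at once if the stop is gripped or pushed with more than 42 N (contact force between the fingers and stop_station above 42 N).
It fails at once if the start button or its box is gripped or pushed with more than 42 N (contact force between the fingers and start_station above 42 N).
It also fails if it takes over 45 s, if anything falls off the work surface, if the arm or the gripper's body presses on something with over 40 N, if the wrist force passes 120 N, or if a joint passes its speed limit or range.

## Working session

There is one attempt and no reset: what is moved stays moved. The work goes in short steps, Python scripts to look and compute and a tool call to move; the robot and the scene stay as the last step left them, time stands still between calls to the robot, and variables do not carry over. Pictures are saved under pics/ and viewed, at most 10 in all, crops included, and the job is handed in when it is done.

Besides the shell and the picture viewer there is one more tool, called after "Call:" as name(argument=value, ...) on one line, values as JSON. arm_command: Moves the arm, as the interface text tells. Its arguments: {"type":"object","properties":{"plan":{"type":"string"},"hand":{"type":"number"},"grip_force":{"type":"number"}},"required":["plan"]}

```bash
mkdir -p pics; cat > h.py <<'E'
import numpy as np, cv2
from scipy.spatial.transform import Rotation as R
from bench import r, eyes, ticket
def grab(name):
    o=r.get_obs(); im,d=eyes.grab_frame(name); return o,im,d
def cloud(name,o,d):
    c=eyes.calibration(name); H,W=d.shape; f=H/2/np.tan(np.radians(c['fov_y'])/2)
    K=np.array([[f,0,c['cx']],[0,f,c['cy']],[0,0,1]])
    u,v=np.meshgrid(np.arange(W),np.arange(H))
    p=cv2.undistortPoints(np.stack([u,v],-1).reshape(-1,1,2).astype(float),K,np.array([c['k1'],0,0,0.])).reshape(H,W,2)
    P=np.stack([p[...,0]*d,-p[...,1]*d,-d],-1)
    if name=='wrist':
        T=np.array(c['tool_from_camera']); P=P@T[:3,:3].T+T[:3,3]
        return P@R.from_rotvec(o['orientation']).as_matrix().T+np.array(o['tcp_pos'])
    A=np.array(c['attitude']); A=A if A.shape==(3,3) else R.from_rotvec(A).as_matrix()
    return P@A.T+np.array(c['origin'])
E
python3 - <<'E'
from h import *
print(r.get_obs())
for n in('top','scene'):
    print(n,eyes.calibration(n))
    o,im,d=grab(n); cv2.imwrite(f'pics/{n}0.png',im[...,::-1]); np.save(n+'.npy',cloud(n,o,d))
E
```

```text
{'clock': 0.0, 'joints': array([ 1.2358951 ,  0.47779781,  0.02236862,  1.55644361, -0.01148403,
        1.10930053, -0.08308204]), 'qvel': array([-9.01139635e-04, -9.52522684e-05,  3.38022198e-04,  2.66449662e-03,
       -7.24967343e-04,  1.85338817e-03, -1.01797439e-03]), 'tau': array([-5.88177736e-04, -5.96454656e+01,  1.60799492e+00, -2.81204689e+01,
        1.25565694e-02,  9.27569607e-03, -7.05232225e-06]), 'tcp_pos': array([ 0.15162127, -0.6571738 ,  0.24433111]), 'orientation': array([-3.11963858e+00, -3.55326574e-01,  5.76026677e-04]), 'contact_force': array([0.24434338, 0.48605659, 0.10419734]), 'moment': array([-0.0121314 ,  0.02963241,  0.05072543]), 'gripper_force': 0.0, 'grip_width': 0.08529284237980296}
top {'fov_y': 46.536061606021434, 'cx': 252.10955869304655, 'cy': 185.69436495367233, 'k1': 0.014903617702401697, 'origin': array([4.82803966e-01, 8.94105478e-04, 1.28532262e+00]), 'attitude': array([ 0.10011658, -0.07773537, -1.59834216])}
scene {'fov_y': 54.80030214713808, 'cx': 261.4740898691578, 'cy': 194.62935911444396, 'k1': -0.032569934370239764, 'origin': array([ 0.22410595, -0.56828467,  0.75638752]), 'attitude': array([ 0.78076152, -0.22839912, -0.53968118])}
```

View pics/top0.png

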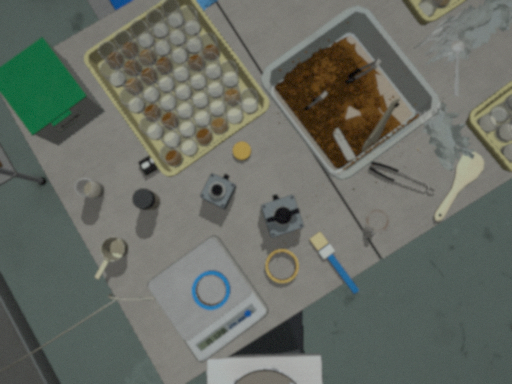

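View pics/scene0.png

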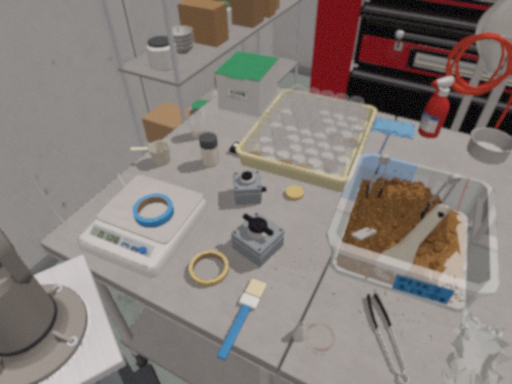

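The top view shows the stop station at about (283,215) and the start station at about (217,190). The lid is at (242,150), the shaker at (145,198) and the nozzle near (370,235). The scene view agrees: stop (258,228), start (247,182).

```bash
python3 - <<'E'
from h import *
P=np.load('top.npy'); S=np.load('scene.npy')
for n,C,(u,v),(u2,v2) in(('top',P,(283,215),(217,190)),('scene',S,(258,226),(247,178))):
    for nm,(a,b),w in(('stop',(u,v),45),('start',(u2,v2),30)):
        print(n,nm,'center',C[b,a].round(4))
        q=C[b-w:b+w,a-w:a+w].reshape(-1,3)
        hi=q[(q[:,2]>(.078 if nm=='stop' else .077))&(q[:,2]<.11)]
        bx=q[(q[:,2]>.052)&(q[:,2]<.07)].astype(np.float32)
        print(' hi',len(hi),np.median(hi,0).round(4),((hi.min(0)+hi.max(0))/2).round(4),hi.max(0).round(4))
        if len(hi)>5: print(' hi rect',cv2.minAreaRect(hi[:,:2].astype(np.float32)*1000))
        print(' box',len(bx),cv2.minAreaRect(bx[:,:2]*1000))
for nm,(a,b) in dict(shaker=(145,198),noz=(370,232),lid=(242,150)).items(): print(nm,P[b,a].round(3))
im=cv2.imread('pics/top0.png')[150:270,180:310]; cv2.imwrite('pics/topc.png',cv2.resize(im,None,fx=5,fy=5,interpolation=cv2.INTER_CUBIC)[:600,:650])
E
```

```text
top stop center [ 0.5369 -0.064   0.0953]
 hi 333 [ 0.5371 -0.0641  0.0939] [ 0.5841 -0.1026  0.0947] [ 0.6525 -0.0211  0.1082]
 hi rect ((576.6985473632812, -110.66232299804688), (45.49622344970703, 206.6715545654297), 40.422943115234375)
 box 885 ((537.5621337890625, -64.515625), (95.31726837158203, 95.67605590820312), 16.71173095703125)
top start center [0.6102 0.1113 0.0845]
 hi 113 [0.6126 0.1116 0.0828] [0.6097 0.1118 0.0829] [0.6277 0.1309 0.0887]
 hi rect ((609.6134643554688, 112.11009979248047), (38.249176025390625, 35.583316802978516), 88.33882904052734)
 box 574 ((633.5448608398438, 143.8262939453125), (157.21189880371094, 80.62353515625), 56.85341262817383)
scene stop center [ 0.5294 -0.0768  0.0948]
 hi 373 [ 0.5307 -0.0718  0.0933] [ 0.5339 -0.0661  0.0899] [ 0.5564 -0.0219  0.0998]
 hi rect ((533.1834716796875, -67.16374206542969), (41.944236755371094, 88.38542175292969), 35.503936767578125)
 box 1181 ((567.5460815429688, -13.197662353515625), (253.34954833984375, 130.53854370117188), 58.12635803222656)
scene start center [0.6045 0.099  0.0797]
 hi 99 [0.6124 0.1117 0.0821] [0.6702 0.1401 0.0815] [0.7448 0.1852 0.0858]
 hi rect ((669.062255859375, 141.56173706054688), (163.65296936035156, 30.316041946411133), 27.552766799926758)
 box 696 ((638.2083740234375, 162.1634063720703), (197.9617156982422, 183.88865661621094), 58.47460174560547)
shaker [0.593 0.302 0.103]
noz [ 0.486 -0.304  0.044]
lid [0.732 0.043 0.011]
```

View pics/topc.png

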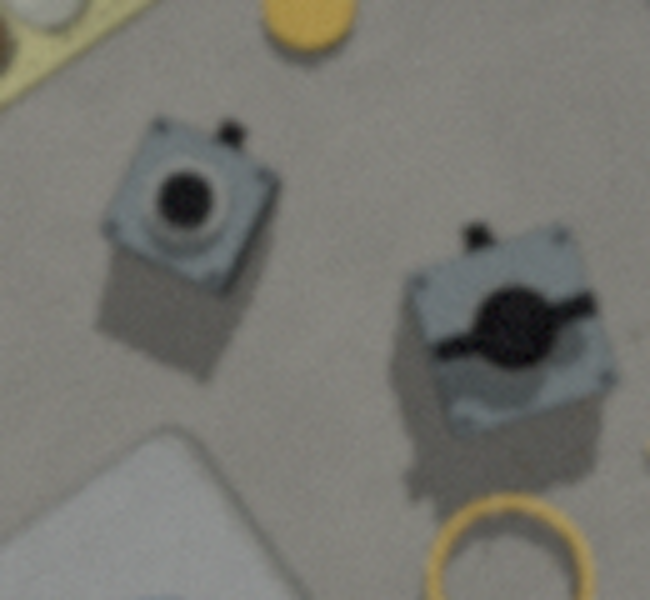

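Call:
arm_command(plan="0.041 -0.0395 0 -3.7;0.041 -0.042 0 0;0.041 -0.042 0 0;0.041 -0.042 0 0;0.041 -0.042 0 0;0.041 -0.042 0 0;0.041 -0.042 0 0;0.041 -0.042 0 0;0.041 -0.042 0 0;0.041 -0.042 0 0;0.041 -0.042 0 0;0.02 -0.02 0 0;0 0 0 0", hand=1, grip_force=20)

```text
clock: 1.72
tcp_pos: [0.469, -0.0626, 0.2451]
orientation: [-3.106, -0.463, -0.0]
contact_force: [-0.5, -0.2, 0.4]
grip_width: -0.0001
gripper_force: 0.0
```

```bash
cat > t.py <<'E'
from h import *
import sys
def go(target):
    o=r.get_obs(); M=R.from_rotvec(o['orientation']).as_matrix()
    print('yaw',np.degrees(np.arctan2(M[1,0],M[0,0])).round(2),'tool shift mm',(M.T@(np.array(target)-o['tcp_pos'])*1000).round(1),'tcp',np.round(o['tcp_pos'],4),'F',np.round(o['contact_force'],1))
E
python3 - <<'E'
from t import *
o,im,d=grab('wrist'); cv2.imwrite('pics/w0.png',im[...,::-1]); C=cloud('wrist',o,d)
q=C.reshape(-1,3); near=np.linalg.norm(q[:,:2]-[.5375,-.0645],axis=1)<.075
h=q[near&(q[:,2]>.082)&(q[:,2]<.11)]; b=q[near&(q[:,2]>.055)&(q[:,2]<.066)]
for x in(h,b):
  if len(x)>10: print(len(x),x.min(0).round(4),x.max(0).round(4),cv2.minAreaRect(x[:,:2].astype(np.float32)*1000))
go([.5375,-.0645,.13])
E
```

```text
3939 [ 0.5121 -0.1077  0.0836] [ 0.5599 -0.0179  0.1011] ((535.992919921875, -62.71403884887695), (86.5323486328125, 47.65410232543945), 82.2301025390625)
8131 [ 0.4779 -0.1202  0.0577] [ 0.5946 -0.0044  0.0659] ((535.8900146484375, -62.98598098754883), (96.44207000732422, 96.65803527832031), 16.309906005859375)
yaw 16.81 tool shift mm [ 66.5  20.  114.9] tcp [ 0.4682 -0.0646  0.2449] F [-0.4 -0.6 -0.4]
```

View pics/w0.png

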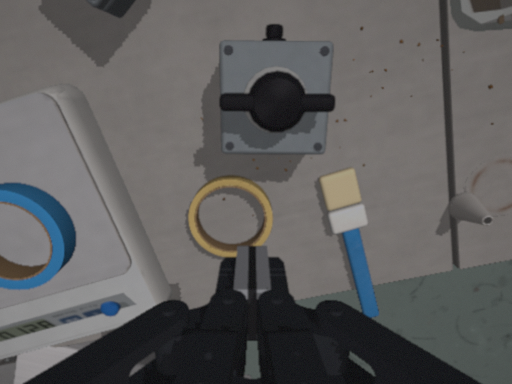

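The wrist view shows the hub at (277,101), with the box square to the tool. The hub is at about (0.536,-0.063), which agrees with the top view to 2 mm.

Call:
arm_command(plan="0.03 0.0095 0.03 0;0.0355 0.0095 0.03 0;0 0 0.03 0;0 0 0.02 0;0 0 0.008 0;0 0 0 0")

```text
clock: 2.52
tcp_pos: [0.536, -0.0655, 0.1272]
orientation: [3.108, 0.454, -0.001]
contact_force: [0.7, 0.6, -0.3]
grip_width: -0.0
gripper_force: 0.0
```

```bash
python3 -c "
from t import *
go([.5363,-.0633,.102])"
```

```text
yaw 16.62 tool shift mm [ 0.9 -2.  25.2] tcp [ 0.536  -0.0655  0.1272] F [ 0.7  0.6 -0.3]
```

Call:
arm_command(plan="0.001 -0.002 0.005 0;0 0 0.004 0;0 0 0.004 0;0 0 0.002 0;0 0 0.002 0;0 0 0.002 0;0 0 0.002 0;0 0 0 0")

```text
clock: 3.52
tcp_pos: [0.537, -0.0622, 0.1068]
orientation: [3.108, 0.456, 0.0]
contact_force: [-2.5, -1.4, 6.2]
grip_width: -0.0002
gripper_force: 2.9
```

Call:
arm_command(plan="0 0 0.0015 0;0 0 0.0015 0;0 0 0.001 0;0 0 0.001 0;0 0 0 0")

```text
clock: 4.15
tcp_pos: [0.537, -0.0622, 0.102]
orientation: [3.108, 0.456, 0.0]
contact_force: [-3.3, 0.3, 8.7]
grip_width: -0.0002
gripper_force: 4.1
```

Call:
arm_command(plan="0 0 0.001 0;0 0 0.001 0;0 0 0 0")

```text
clock: 4.53
tcp_pos: [0.5374, -0.0622, 0.1016]
orientation: [3.107, 0.456, 0.001]
contact_force: [-7.7, -0.8, 23.3]
grip_width: -0.0002
gripper_force: 11.6
```

Call:
arm_command(plan="0 0 -0.01 0;0 0 -0.02 0;0 0 -0.01 0;0 0 0 0;0 0 0 0;0 0 0 0;-0.0285 -0.042 0 0;0 0 0 0")

```text
clock: 5.52
tcp_pos: [0.4946, -0.0281, 0.1385]
orientation: [-3.107, -0.462, 0.005]
contact_force: [0.8, -0.0, -0.1]
grip_width: -0.0
gripper_force: 0.0
```

```bash
python3 - <<'E'
from t import *
o,im,d=grab('wrist'); cv2.imwrite('pics/w1.png',im[...,::-1]); C=cloud('wrist',o,d); q=C.reshape(-1,3)
h=q[(np.linalg.norm(q[:,:2]-[.5363,-.0633],axis=1)<.012)]; print(len(h),np.median(h,0) if len(h) else '')
c,s=np.cos(np.radians(16.5)),np.sin(np.radians(16.5))
go([.5363-.028*c-.043*s,-.0633-.028*s+.043*c,.090])
E
```

```text
1530 [ 0.53673982 -0.06288789  0.09203062]
yaw 16.83 tool shift mm [ 0.6  0.9 49. ] tcp [ 0.4964 -0.0293  0.139 ] F [-0.1  0.5 -0.2]
```

View pics/w1.png

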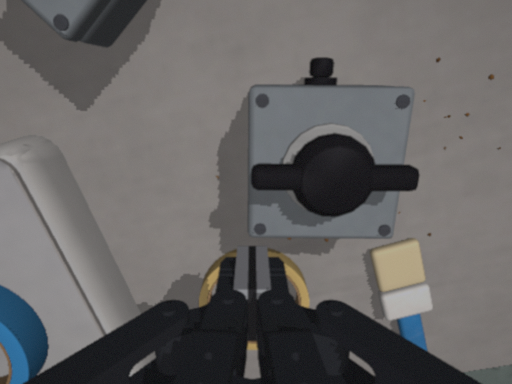

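The head top is at 0.092, so it is latched. The wing's left end is at (255,177), with the fingertips short of it on the near side.

Call:
arm_command(plan="0.0005 0.001 0.02 0;0 0 0.018 0;0 0 0.01 0;0 0 0 0")

```text
clock: 6.08
tcp_pos: [0.4983, -0.0313, 0.0907]
orientation: [-3.108, -0.455, 0.002]
contact_force: [0.8, 0.3, 1.1]
grip_width: -0.0
gripper_force: 0.0
```

Call:
arm_command(plan="0.005 0 0 0;0.005 0 0 0;0.004 0 0 0;0.004 0 0 0;0.003 0 0 0;0.003 0 0 0;0 0 0 0;0 0 0 0")

```text
clock: 7.08
tcp_pos: [0.5218, -0.0239, 0.0914]
orientation: [-3.108, -0.456, -0.002]
contact_force: [1.1, 0.4, 0.3]
grip_width: 0.0001
gripper_force: 0.0
```

Call:
arm_command(plan="0.002 0 0 0;0.002 0 0 0;0.002 0 0 0;0 0 0 0;0 0 0 0")

```text
clock: 7.7
tcp_pos: [0.5269, -0.0224, 0.0912]
orientation: [-3.108, -0.456, 0.001]
contact_force: [-2.1, -0.8, 0.3]
grip_width: 0.0001
gripper_force: 0.8
```

```bash
python3 - <<'E'
from t import *
o,im,d=grab('wrist'); cv2.imwrite('pics/w2.png',im[...,::-1]); C=cloud('wrist',o,d); q=C.reshape(-1,3)
h=q[(np.linalg.norm(q[:,:2]-[.5363,-.0633],axis=1)<.012)]; print(len(h),np.median(h,0) if len(h) else '')
go([.5363,-.0633,.1])
E
```

```text
2345 [ 0.53746003 -0.06049324  0.09909462]
yaw 16.69 tool shift mm [-2.7 41.9 -8.8] tcp [ 0.5268 -0.0224  0.0912] F [-1.9 -1.3  0.6]
```

View pics/w2.png

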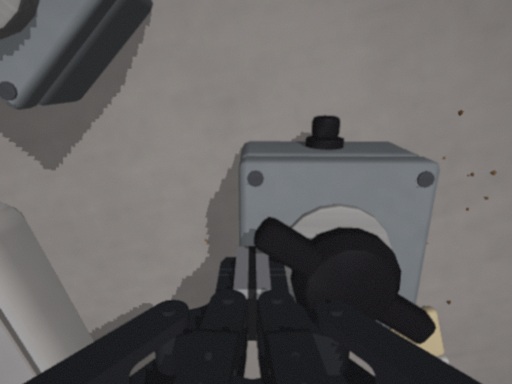

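The head top is at 0.099 and the wings are turned about 35°, so the stop has released. I'll back away, rise and move toward the start box.

Call:
arm_command(plan="-0.008 0 0 0;-0.01 0 0 0;-0.01 0 0 0;-0.007 0 0 0;0 0 -0.03 0;0 0 -0.04 0;0 0 -0.02 0;0 -0.05 0 0;0.02 -0.04 0 0;0 0 0 0;0 0 0 0")

```text
clock: 9.12
tcp_pos: [0.4867, 0.0589, 0.1812]
orientation: [3.108, 0.456, -0.0]
contact_force: [0.2, -0.6, 0.3]
grip_width: 0.0003
gripper_force: 0.0
```

```bash
python3 - <<'E'
from t import *
o,im,d=grab('wrist'); cv2.imwrite('pics/w3.png',im[...,::-1]); C=cloud('wrist',o,d); q=C.reshape(-1,3)
h=q[(np.linalg.norm(q[:,:2]-[.5363,-.0633],axis=1)<.05)&(q[:,2]>.083)&(q[:,2]<.11)]; print('stop',len(h), h.max(0) if len(h) else '')
if len(h)>10: print(cv2.minAreaRect(h[:,:2].astype(np.float32)*1000))
h=q[(np.linalg.norm(q[:,:2]-[.6097,.112],axis=1)<.03)&(q[:,2]>.079)&(q[:,2]<.1)]; print('start',len(h),np.median(h,0),cv2.minEnclosingCircle(h[:,:2].astype(np.float32)*1000))
go([.61,.112,.11])
E
```

```text
stop 5526 [ 0.55984684 -0.01761832  0.10110055]
((536.2683715820312, -60.237525939941406), (82.16195678710938, 47.60788345336914), 82.15792846679688)
start 354 [0.59896001 0.10941677 0.0845109 ] ((601.7843627929688, 110.27409362792969), 11.640422821044922)
yaw 16.62 tool shift mm [133.6 -16.2  71.1] tcp [0.4867 0.0583 0.1811] F [ 0.1 -0.1 -0.4]
```

View pics/w3.png

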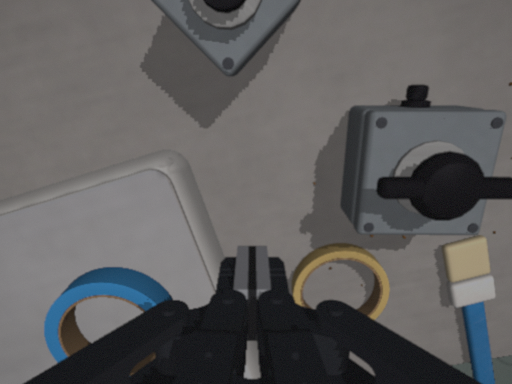

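The stop is out and its wings are straight again, at (450,187). The start button is at the top edge of the picture, near (225,0), as expected.

Call:
arm_command(plan="0.05 -0.008 0 0;0.05 -0.008 0 0;0.033 0 0.02 0;0 0 0.03 0;0 0 0.02 0;0 0 0 0")

```text
clock: 9.93
tcp_pos: [0.6082, 0.1115, 0.1096]
orientation: [3.108, 0.454, -0.006]
contact_force: [-0.8, -0.6, 0.2]
grip_width: 0.0002
gripper_force: 0.0
```

```bash
python3 -c "
from t import *
go([.609,.112,.092])"
```

```text
yaw 16.63 tool shift mm [ 0.9 -0.2 17.6] tcp [0.6082 0.1115 0.1096] F [-0.8 -0.6  0.2]
```

Touch is expected at TCP 0.098 and the bottom at 0.092.

Call:
arm_command(plan="0 0 0.006 0;0 0 0.005 0;0 0 0.003 0;0 0 0.002 0;0 0 0.001 0;0 0 0 0")

```text
clock: 10.68
tcp_pos: [0.6098, 0.113, 0.0946]
orientation: [3.108, 0.456, 0.001]
contact_force: [-1.3, -0.6, 3.6]
grip_width: -0.0005
gripper_force: 2.0
```

Call:
arm_command(plan="0 0 0.0015 0;0 0 0.0015 0;0 0 0.001 0;0 0 0.001 0;0 0 0 0;0 0 0 0")

```text
clock: 11.42
tcp_pos: [0.6099, 0.1131, 0.0919]
orientation: [3.107, 0.456, 0.001]
contact_force: [-8.3, -3.5, 24.1]
grip_width: -0.0001
gripper_force: 11.9
```

The force rises to 24 N at the bottom, so the button is fully pressed. Rising clear.

Call:
arm_command(plan="0 0 -0.01 0;0 0 -0.03 0;0 0 -0.05 0;-0.05 0 -0.03 0;-0.05 0 0 0;-0.05 0 0 0;0 0 0 0;0 0 0 0")

```text
clock: 12.42
tcp_pos: [0.4667, 0.0702, 0.2095]
orientation: [-3.108, -0.456, -0.002]
contact_force: [0.5, -0.3, -0.0]
grip_width: 0.0
gripper_force: 0.0
```

```bash
python3 - <<'E'
from t import *
o,im,d=grab('wrist'); C=cloud('wrist',o,d); q=C.reshape(-1,3)
for p in([.5363,-.0633],[.6097,.112]):
    h=q[np.linalg.norm(q[:,:2]-p,axis=1)<.01]; print(len(h),np.median(h,0) if len(h) else '')
print(o['contact_force'])
E
```

```text
627 [ 0.5365277  -0.06295575  0.09907038]
0 
[ 0.45163646 -0.25964349 -0.0144284 ]
```

```bash
python3 -c "
from h import *
print(ticket.hand_in())"
```

```text
the job is handed in; nothing more can be done
None
```

I latched the stop button and twisted it free; it is popped out and turned back. I then pressed the start button to its bottom (24 N) and backed the arm clear. The job is handed in, but no verdict came back, and I did not re-check by camera that the start button came back up.

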